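# Unlock the hook scale and hang the dark ring on it

### The arm

A 6-joint arm with a two-finger parallel gripper is mounted at the origin on the work surface; the furniture and walls round the work are solid. World frame = base frame: x ahead of the robot, y to its left, z up, the work surface at z = 0. Lengths are in m, angles in degrees, forces in N, time in s.
With the tool pointing down it reaches from about 0.4 to 0.925 m from the base axis. Payload 12.5 kg.
Tool frame: the origin (TCP) lies at the very end of the fingers, on their centre line; the grasp point (between the pads) lies 19 mm behind it; z points along the fingers, y is the line along which they close (so a half turn about z gives the same grasp; the last joint's range is limited). The gripper opens to 95 mm and grips with 3 to 60 N. Pads are 20 mm wide; open, the fingers measure 119 mm over their backs; the gripper's body (75 mm by 180 mm) begins 59 mm behind the grasp point.
Start: joints at [63.85, 28.126, 89.318, -0, 62.55, -6.05], TCP at [0.215, 0.587, 0.215] pointing down, gripper open.
Joint ranges: [-177.58, 177.58], [-47.91, 125.51], [2.72, 160], [-65.01, 245.01], [3.68, 167.84], [-153.87, 153.87]. Speed limits (degrees/s): [127.2, 127.2, 159.86, 180, 180, 180].

### API

Orientations are given as [roll, pitch, yaw] about the fixed x, y, z axes, in that order (R = Rz(yaw) Ry(pitch) Rx(roll)).
In Python, from rig import manip, optics, job, spot_in, spot_point gives the robot as it stands.
- The arm moves only by the tool move_arm, never from a script. Its argument "rows" is a list of rows, each a list of 2 entries, a list of its own where there are three numbers: the shift along the tool's x, y, z in mm, then the turn about the tool's z in rad. A call has 1 to 12 rows; each row is the pose to reach, as a shift and turn from the pose commanded when the call began, along the tool's axes at that moment; what a row does not reach only later rows make up. A row lasts 1/12 s, in which the tool goes at most 41.7 mm and 7.16 degrees, less where a joint would pass 70% of its speed; a pose out of reach is approached as far as the arm can. A call with a gripper value outside its range is refused whole. "grip" is the finger opening in mm, from 0 to 95.1, set as the call begins (left out, the last holds). The fingers move at their own pace and stop on an object; "squeeze" is the grip in N (left out, the last holds). Time passes only in rows, so rows that repeat a pose let the fingers close. It gives the time, the measured TCP pose, the force, the opening and the grip force at its end, in the units of the state.
- manip.observe(): the state, without advancing time (a new reading comes with each control period).
- optics.read_camera(name): name is "side" or "top" or "wrist"; returns a dict with "pixels" (384x512x3 uint8, blue, green, red), "vfov" (degrees; the focal length in pixels is half the picture's height over the tangent of half this angle, whatever the lens; pixels are square), "cx", "cy" (the principal point, pixels), "R" (3x3) and "t" (3): a world point X has camera coordinates R X + t. Camera axes: x right, y down, z forward; pixel columns grow to the right and rows downward; lengths in m; the calibration is good to about 2 mm. The wrist camera is an equidistant fisheye: a pixel r from the principal point sees the ray r / f radians off the axis. A picture is of the moment at which its call begins. There is no depth.
- job.sign_off(): hands the job in; it is judged then, once.
Trained networks look in a picture, given as the dict that the camera call returned (one of the last four; its "shot" number tells which), for a name from the list of things; names that differ only in an ending like _2 or _b are one class to them, and where a whole thing is asked for, a point or a joint stands for the part that bears it (a point fixed in the world has none). Each returns a list of dicts, best first, with "score" (0 to 1); they miss things now and then, are a little off and sometimes report something else, mostly with a low value. They report only what shows in the picture. A call takes as long as a camera call. They do not tell look-alikes from the thing itself.
- spot_in(label, picture): "box" ([left, top, width, height] in pixels, round what is visible of it).
- spot_point(label, picture): "at" ([column, row] in pixels: a listed point, or the origin of a listed thing).
The state is a dict: "time_s": time; "qpos": joint angles; "qvel": joint speeds; "tau": joint torques, N m; "ee_pos": TCP position; "eef_rot": TCP orientation; "force": force on the tool from outside, world axes, zero at the start; "ft_torque": the same for the moment, N m; "width": finger opening in m; "gripper_force": force on a finger pad.
Only numpy, scipy, OpenCV 4.12 (cv2) and the standard library are available. Lean on these libraries where they do the work, as an engineer would, in place of code of your own. Each camera call takes 0.05 s, during which the arm holds its last target. There are 200 camera calls.

### The job

Free the hook scale: pull its black lock knob straight out, turn it clockwise from the red dot to the green dot while it is out, and push it fully home again. Then hang the dark ring on the scale's hook, let go and let it settle, so that it hangs free and still with its weight on the spring. Leave the pale rings and the grease tin where they are, and do not force the hook.

Things in the scene. Friction and masses are not known exactly. Their poses are not given: they have to be found in the camera images.
- scale: Hook scale fixed to the bench: dark foot 225 x 110 mm, green wedge console with the lock knob in front, column (388 mm high with its grey head) behind, carrying a sprung hook. Origin: on the bench, amid its width; own x from its front (robot side) to the column, y to its left, z up. Column front at x = +72 mm, foot front at -120 mm. The knob panel slopes up 25 degrees towards the column.
- knob_grip (a point): Point on the axis of the black lock knob, 35 mm out from the panel when home; moves along. Disc 62 mm across, 2-10 mm off the panel, with a grip bar 62 mm long, 18 mm wide, 10-52 mm off it. Own z: knob axis, out of the panel, leaning 25 degrees from vertical to the robot side; x: along the bar to the white pointer; y: across its width. Red dot 30 degrees left of straight upslope, green 30 right.
- knob_pull (a joint): How far the knob is pulled out along its axis, m: 0 home, 0.018 at the outer stop. No spring: friction of about 3 N holds it wherever it is left.
- knob (a joint): Turn of the knob, rad: 0 pointer at the red dot (locked), 1.047 (clockwise seen facing the knob) at the green dot (free); stops 0.06 beyond. A key blocks turning while it is home; out 12 mm or more it turns easily (0.05 N m), and goes home again only near a dot (within 0.1). At 0 a red bolt under the hook's slide block holds the hook up; it is withdrawn at 1.047.
- hook (a joint): How far the sprung hook has sunk, m: 0 unloaded, stop at 0.045. Spring 80 N/m: the ring sinks it by 17 to 29 mm, but only when the lock is free; it swings for about one second.
- hook_bend (a point): Lowest point of the hook's wire centre line, 270 mm above the bench unloaded, where the ring comes to rest. Wire 9 mm thick. Own axes as the scale's. From the bend one arm runs 39 mm to the column side, rising 10 mm; the free prong runs 50 mm the other way, up and towards the robot side, leaning 35 degrees from the vertical.
- hook_tip (a point): Centre of the 12 mm ball at the end of the prong, 50 mm from the bend. The line from hook_bend to hook_tip is the prong's direction; a ring passed over the tip along this line drops to the bend and hangs.
- dark_ring: The dark, nearly black bearing ring lying flat: 66 mm outside diameter, 20 mm high, clear bore at least 32 mm diameter, about 0.14 to 0.23 kg. Origin: centre of its underside; own z along its axis. The fixed grey gauges that may stand beside it (and beside the scale) are up to 276 mm high; between them there is more room along world x than y.
- ring_mid (a point): Centre of the dark ring, on its axis at half its height (10 mm above its underside).
- pale_ring_a: Pale steel bearing ring lying flat, 60 mm diameter, 24 mm high; stays where it is. Origin: centre of its underside.
- pale_ring_b: Pale steel bearing ring lying flat, 62 mm diameter, 20 mm high; stays where it is. Origin: centre of its underside.
- grease_tin: Flat tin with a green lid, 67 mm diameter, 31 mm high; stays where it is. Origin: centre of its underside.
Not all that is in view belongs to the job. What is shaped like the dark_ring but pink is not meant.

How it is judged (in metres and radians):
On the way, in this order (a step that is already met when the one before it is completed fails the run):
1. the knob is pulled out by more than 12 mm, still at the red dot (value of joint knob_pull above 0.012 m and value of joint knob below 0.3 rad), for 0.05 s.
2. the knob, still out, is turned to the green dot (value of joint knob_pull above 0.008 m and value of joint knob above 0.85 rad), for 0.05 s.
3. the knob is pushed home at the green dot, with nothing on the hook yet (value of joint knob_pull below 0.003 m and value of joint knob above 0.9 rad and distance between ring_mid and hook_bend above 0.08 m), for 0.2 s.
4. the dark ring hangs on the hook and its weight sinks it (value of joint hook above 0.012 m and distance between ring_mid and hook_bend below 0.04 m), for 0.3 s.
At the end, for the whole second after the job is handed in: The knob is home (out by less than 3 mm) at the green dot (turned more than 0.9 rad), and the dark ring hangs released and still (under 60 mm/s) in the bend of the hook: its centre within 40 mm of the bend, hanging on edge rather than flat, and the hook sunk between 12 and 40 mm by its weight (all of step 4 and value of joint knob_pull below 0.003 m and value of joint knob above 0.9 rad and angle between dark_ring's own z axis and vertical between 0.6 and 2.54 rad and value of joint hook below 0.04 m and linear speed of dark_ring below 0.06 m/s and contact force between dark_ring and the fingers below 0.05 N); the robot touches nothing.
It fails at once if a pale ring or the grease tin is moved by more than 20 mm (distance of any of pale_ring_a, pale_ring_b, grease_tin from where it was at the start of the episode above 0.02 m).
It fails at once if the hook is forced: more than 25 N from the robot or the ring (contact force between hook and the arm above 25 N or contact force between hook and the fingers above 25 N or contact force between hook and dark_ring above 25 N).
It also fails if it takes over 64 s, if anything falls off the work surface, if the arm or the gripper's body presses on something with over 40 N, if the wrist force passes 120 N, or if a joint passes its speed limit or range.

## Working session

There is one attempt and no reset: what is moved stays moved. The work goes in short steps, Python scripts to look and compute and a tool call to move; the robot and the scene stay as the last step left them, time stands still between calls to the robot, and variables do not carry over. Pictures are saved under pics/ and viewed, at most 10 in all, crops included, and the job is handed in when it is done.

Besides the shell and the picture viewer there is one more tool, called after "Request:" as name(argument=value, ...), one argument or row to a line, values as JSON. move_arm: Moves the arm, as the interface text tells. Its arguments: {"type":"object","properties":{"rows":{"type":"array","items":{"type":"array"}},"grip":{"type":"number"},"squeeze":{"type":"number"}},"required":["rows"]}

```bash
mkdir -p pics; ls; cat > h.py <<'E'
import numpy as np, cv2
from scipy.spatial.transform import Rotation as Ro
from scipy.optimize import least_squares
from rig import manip, optics, job, spot_in, spot_point
def ray(c,px):
    f=c["pixels"].shape[0]/2/np.tan(np.radians(c["vfov"])/2)
    d=np.array([px[0]-c["cx"],px[1]-c["cy"]])/f
    if c.get("fish"):
        r=np.hypot(*d); v=np.array([*(d/r*np.sin(r)),np.cos(r)]) if r>0 else np.array([0,0,1.])
    else: v=np.array([*d,1.]); v/=np.linalg.norm(v)
    R=np.array(c["R"]);t=np.array(c["t"])
    return -R.T@t, R.T@v
def proj(c,X):
    p=np.array(c["R"])@X+np.array(c["t"]); f=c["pixels"].shape[0]/2/np.tan(np.radians(c["vfov"])/2)
    if c.get("fish"):
        r=np.hypot(p[0],p[1]); th=np.arctan2(r,p[2]); return np.array([c["cx"]+f*th*p[0]/r,c["cy"]+f*th*p[1]/r])
    return np.array([c["cx"]+f*p[0]/p[2],c["cy"]+f*p[1]/p[2]])
def cam(n):
    c=dict(optics.read_camera(n)); c["fish"]=n=="wrist"; return c
def tri(obs):
    A=np.zeros((3,3));b=np.zeros(3);L=[ray(c,p) for c,p in obs]
    for o,d in L:
        P=np.eye(3)-np.outer(d,d);A+=P;b+=P@o
    X=np.linalg.solve(A,b); return X,[round(1e3*np.linalg.norm(np.cross(X-o,d)),1) for o,d in L]
def plane(c,px,z):
    o,d=ray(c,px); return o+d*(z-o[2])/d[2]
def Rt(): 
    s=manip.observe(); return s,Ro.from_euler("xyz",s["eef_rot"],degrees=True).as_matrix()
E
python3 - <<'E'
from h import *
np.set_printoptions(precision=3,suppress=True)
s=manip.observe(); print(s)
C={n:cam(n) for n in ("side","top","wrist")}
for n,c in C.items():
    print(n,c["vfov"],c["cx"],c["cy"],"pos",ray(c,(c["cx"],c["cy"])))
    for l in ("scale","knob_grip","hook_bend","hook_tip","dark_ring","ring_mid","pale_ring_a","grease_tin"):
        print(" ",l,[(np.round(q["at"],1).tolist(),round(q["score"],2)) for q in spot_point(l,c)[:4]])
cv2.imwrite("pics/a.png",np.hstack([cv2.resize(C[n]["pixels"],(400,300)) for n in ("side","top")]))
for n in C: cv2.imwrite(f"pics/{n}.png",C[n]["pixels"])
E
```

```text
pics
{'time_s': 0.0, 'qpos': array([63.851, 28.166, 89.35 , -0.001, 62.55 , -6.051]), 'qvel': array([ 0.021,  0.019,  0.041, -0.093, -0.004, -0.019]), 'tau': array([  0.001, -61.263, -25.819,   0.069,   0.048,  -0.   ]), 'ee_pos': array([0.215, 0.587, 0.214]), 'eef_rot': array([-179.934,   -0.006,  159.902]), 'force': array([ 0.545, -0.615, -0.036]), 'ft_torque': array([-0.022,  0.018,  0.003]), 'gripper_force': 0.0, 'width': 0.09520935541930861}
side 51.03113255937826 260.1943110465122 192.0064813066201 pos (array([0.22 , 1.203, 1.027]), array([ 0.216, -0.787, -0.578]))
  scale [([252.8, 225.0], 0.87), ([273.8, 206.3], 0.5), ([248.9, 164.3], 0.15)]
  knob_grip []
  hook_bend [([252.1, 165.8], 0.42), ([260.5, 179.9], 0.17)]
  hook_tip [([257.8, 155.1], 0.48)]
  dark_ring [([247.1, 294.9], 0.72), ([218.8, 292.0], 0.57), ([258.8, 322.5], 0.49)]
  ring_mid [([251.7, 291.2], 0.62), ([215.3, 283.3], 0.55), ([258.0, 322.0], 0.45)]
  pale_ring_a [([259.5, 182.4], 0.63), ([252.4, 163.4], 0.48), ([301.5, 182.0], 0.37)]
  grease_tin [([223.4, 259.4], 0.78)]
top 42.20883508175952 262.2990879122
[... 166 characters left out ...]
ok_bend [([289.0, 171.7], 0.51)]
  hook_tip [([288.7, 181.0], 0.52), ([387.2, 226.2], 0.29)]
  dark_ring [([178.4, 179.1], 0.66), ([175.3, 213.5], 0.57), ([144.0, 234.3], 0.44)]
  ring_mid [([284.3, 203.3], 0.74), ([175.0, 215.0], 0.73), ([145.5, 230.3], 0.69), ([178.4, 178.5], 0.58)]
  pale_ring_a [([386.0, 224.1], 0.49), ([292.9, 173.0], 0.46), ([379.2, 167.9], 0.45)]
  grease_tin [([217.3, 168.4], 0.85)]
wrist 65.70646984690485 255.88097799344808 192.7000854597878 pos (array([0.138, 0.615, 0.385]), array([ 0.269, -0.099, -0.958]))
  scale []
  knob_grip []
  hook_bend []
  hook_tip []
  dark_ring [([232.8, 306.3], 0.63)]
  ring_mid [([232.7, 309.4], 0.79)]
  pale_ring_a []
  grease_tin []
```

```bash
python3 - <<'E'
import cv2,numpy as np
a=cv2.imread("pics/top.png");b=cv2.imread("pics/side.png")
cv2.imwrite("pics/t1.png",cv2.resize(a[120:260,110:410],(800,373),interpolation=cv2.INTER_CUBIC))
cv2.imwrite("pics/s1.png",cv2.resize(b[90:360,150:400],(556,600),interpolation=cv2.INTER_CUBIC))
E
```

```text
(no output)
```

View pics/t1.png

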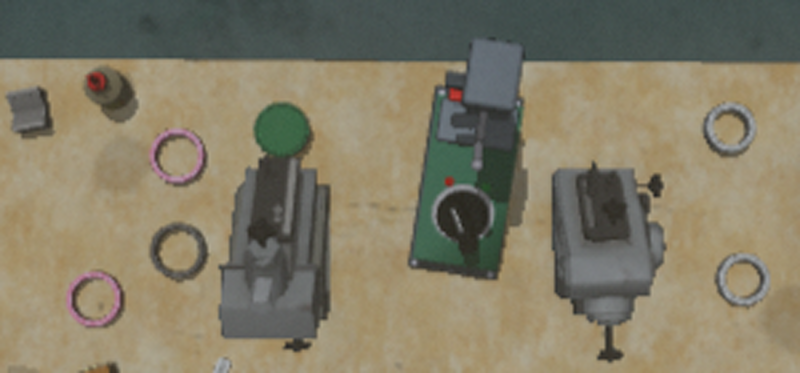

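View pics/s1.png

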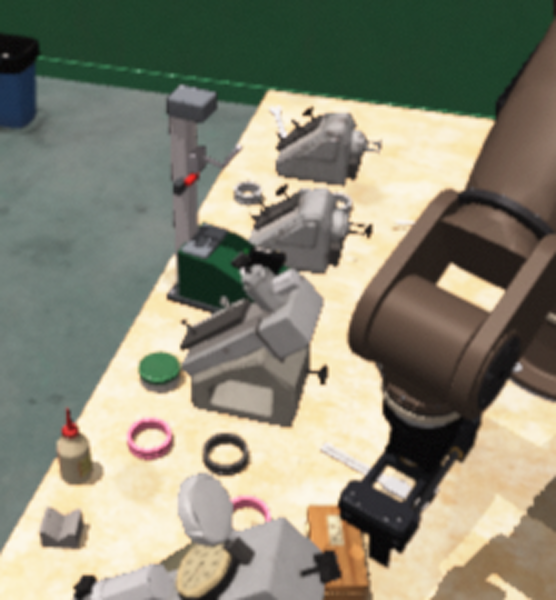

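In the top crop the dark ring is at about full-picture pixel (177,214). The pink look-alikes are at (177,178) and (145,232), and the pale rings are at about (383,168) and (388,225). In the side view the dark ring is at (251,294), with one pink ring at (217,287) and another at (259,320). I choose the dark one at top (177,214). The scale's knob is at top (282,200), with its pointer upper-left.

```bash
python3 - <<'E'
from h import *
np.set_printoptions(precision=3,suppress=True)
S,T,W=cam("side"),cam("top"),cam("wrist")
def pts(l,c,near,r=14):
    q=[x["at"] for x in spot_point(l,c) if np.hypot(*(np.array(x["at"])-near))<r]; return q[0] if q else None
g={"ring_mid":((251,292),(176,214)),"scale":((252,225),(283,189)),"hook_bend":((252,164),(289,172)),"hook_tip":((258,155),(289,181)),"knob_grip":((268,207),(282,200))}
for l,(a,b) in g.items():
    p,q=pts(l,S,a),pts(l,T,b); print(l,p,q)
    if p is not None and q is not None: print("   ",tri([(S,p),(T,q)]))
p=pts("ring_mid",T,(176,214)); print("ring top z=.01",plane(T,p,.01))
w=spot_point("ring_mid",W)[0]["at"]; print("wrist",plane(W,w,.01), tri([(T,p),(W,w)]))
# ellipse of ring blob in top
im=T["pixels"]; x,y=176,214; v=im[y-18:y+18,x-18:x+18].max(2); m=(v<115).astype(np.uint8)
cs,_=cv2.findContours(m,cv2.RETR_EXTERNAL,cv2.CHAIN_APPROX_NONE); c=max(cs,key=cv2.contourArea); (cx,cy),ax,_=cv2.fitEllipse(c); print(cx+x-18,cy+y-18,ax,plane(T,(cx+x-18,cy+y-18),.015))
k=W["pixels"][230:384,150:320]
l=im[150:246,240:330]
cv2.imwrite("pics/k.png",np.hstack([cv2.resize(k,(440,400)),cv2.resize(l,(360,400),interpolation=cv2.INTER_CUBIC)]))
E
```

```text
ring_mid [252.5, 292.8] [177.5, 213.6]
    (array([0.472, 0.37 , 0.012]), [np.float64(1.6), np.float64(1.6)])
scale [250.9, 224.4] [286.0, 188.1]
    (array([ 0.571,  0.021, -0.006]), [np.float64(10.4), np.float64(10.4)])
hook_bend [253.0, 165.0] [290.8, 171.7]
    (array([0.581, 0.016, 0.268]), [np.float64(6.2), np.float64(6.2)])
hook_tip [258.9, 155.2] [283.8, 181.5]
    (array([0.551, 0.037, 0.325]), [np.float64(4.2), np.float64(4.2)])
knob_grip [269.8, 206.8] [284.9, 204.2]
    (array([0.504, 0.026, 0.102]), [np.float64(0.6), np.float64(0.6)])
ring top z=.01 [0.474 0.371 0.01 ]
wrist [0.415 0.477 0.01 ] (array([ 0.491,  0.413, -0.116]), [np.float64(24.4), np.float64(24.4)])
176.82002639770508 214.21803283691406 (20.264570236206055, 21.12316131591797) [0.472 0.372 0.015]
```

View pics/k.png

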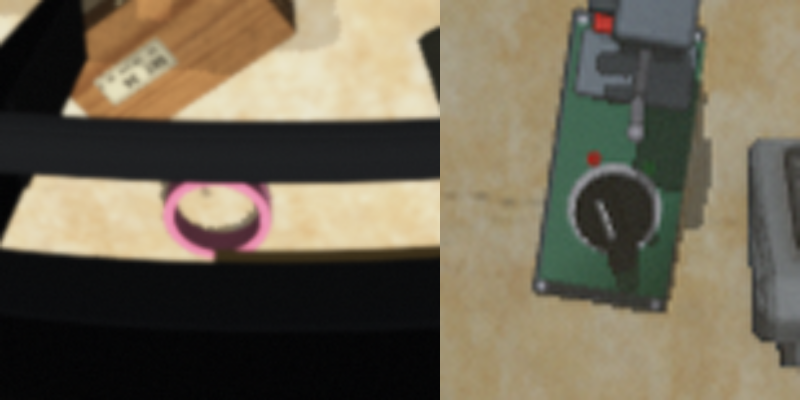

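Request:
move_arm(
  rows=[
    [[0, 0, -40], 0],
    [[0, 0, -80], 0],
    [[0, 0, -120], 0],
    [[-25, -30, -130], 0],
    [[-50, -60, -130], 0],
    [[-80, -95, -130], -0.05],
    [[-105, -125, -130], -0.1],
    [[-130, -155, -130], -0.15],
    [[-155, -185, -130], -0.2],
    [[-180, -215, -130], -0.25],
    [[-205, -245, -130], -0.3],
    [[-230, -272, -130], -0.35],
  ],
)

```text
time_s: 3.1
ee_pos: [0.3372, 0.2505, 0.3449]
eef_rot: [180.0, 0.0, -179.9]
force: [1.6, 0.4, 0.5]
width: 0.0952
gripper_force: 0.0
```

```bash
cat >> h.py <<'E'
def shift(P,yaw=None):
    "world target TCP -> tool shift mm, turn rad"
    s,R=Rt(); d=R.T@(np.array(P)-s["ee_pos"])*1e3
    y=0 if yaw is None else -np.radians((yaw-s["eef_rot"][2]+180)%360-180)
    return np.round(d,1),round(y,3)
E
python3 - <<'E'
from h import *
print(Rt()[0]["ee_pos"],Rt()[0]["eef_rot"],shift((.42,.03,.345),180))
E
```

```text
[0.33718945 0.25053286 0.3449071 ] [ 1.79980751e+02  3.71172930e-02 -1.79889030e+02] (array([-8.240e+01, -2.207e+02, -1.000e-01]), np.float64(0.002))
```

Request:
move_arm(
  rows=[
    [[-12, -35, 0], 0],
    [[-26, -70, 0], 0],
    [[-40, -105, 0], 0],
    [[-54, -140, 0], 0],
    [[-68, -175, 0], 0],
    [[-78, -205, 0], 0],
    [[-82, -221, 0], 0],
    [[-82, -221, 0], 0],
    [[-82, -221, 0], 0],
  ],
)

```text
time_s: 3.85
ee_pos: [0.4191, 0.0309, 0.3446]
eef_rot: [180.0, -0.0, 179.8]
force: [-0.9, 0.6, 0.8]
width: 0.0949
gripper_force: 0.0
```

```bash
python3 - <<'E'
from h import *
W=cam("wrist"); s=manip.observe(); print(s["ee_pos"],s["eef_rot"],s["qpos"])
for l in ("scale","knob_grip","hook_bend","hook_tip"):
    print(l,[(np.round(q["at"],1).tolist(),round(q["score"],2)) for q in spot_point(l,W)[:3]])
cv2.imwrite("pics/w2.png",cv2.resize(W["pixels"],(800,600)))
import pickle;pickle.dump(W,open("w2.pkl","wb"))
E
```

```text
[0.41889657 0.03164433 0.34462513] [ 1.79980088e+02 -1.81148591e-03  1.79905773e+02] [-4.71820060e+00  3.55542508e+00  1.04123707e+02  2.06768483e-02
  7.23242796e+01 -9.46302518e+01]
scale [([251.9, 230.4], 0.73)]
knob_grip [([255.9, 221.6], 0.77)]
hook_bend []
hook_tip []
```

View pics/w2.png

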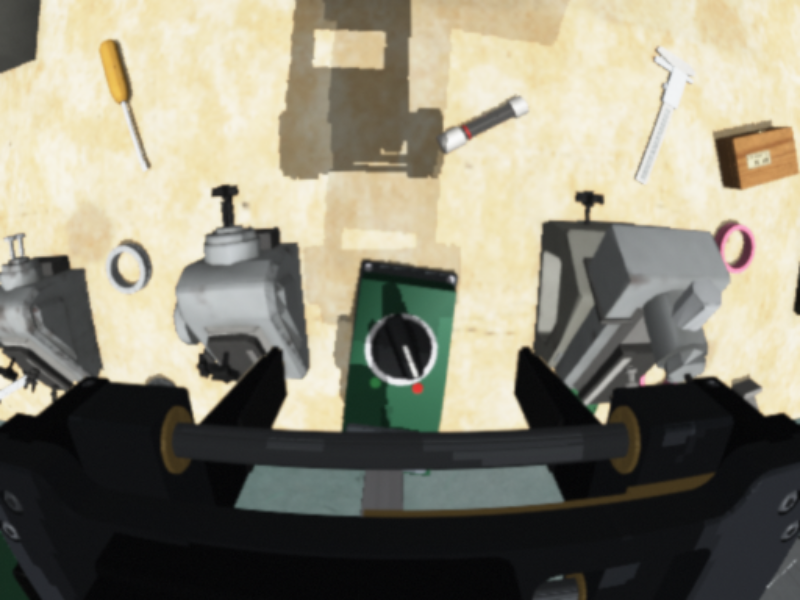

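The wrist picture shows the knob disc at about (401,347), the pointer towards the red dot at (417,388), the green dot at (376,383), and the foot's front corners at (368,262) and (456,268), all in the 800-wide view. I'll triangulate these with the top view.

```bash
cat > m.py <<'E'
from h import *
import pickle
np.set_printoptions(precision=4,suppress=True)
W=pickle.load(open("w2.pkl","rb")); T=cam("top")
# subpixel blobs: red dot
def blob(im,near,f,r):
    x,y=map(int,near); y0,x0=max(y-r,0),max(x-r,0); a=im[y0:y+r,x0:x+r].astype(float); m=f(a); Y,X=np.nonzero(m); return (X.mean()+x0,Y.mean()+y0,len(X))
red=lambda a:(a[...,2]>110)&(a[...,1]<70)
rw=blob(W["pixels"],(267,248),red,6); rt=blob(T["pixels"],(278.5,188.2),red,5); print("red",rw,rt,tri([(W,rw[:2]),(T,rt[:2])]))
P={"disc":((401/1.5625,347/1.5625),(283.75,200.2)),"FL":((456/1.5625,268/1.5625),(265,219.3)),"FR":((368/1.5625,262/1.5625),(294.5,223.4))}
X={}
for k,(a,b) in P.items(): X[k],e=tri([(W,a),(T,b)]); print(k,X[k],e)
kg=spot_point("knob_grip",W)[0]["at"],spot_point("knob_grip",T)[0]["at"]; print("kg",kg,tri([(W,kg[0]),(T,kg[1])]))
d=X["FL"]-X["FR"]; print("yaw from front edge",np.degrees(np.arctan2(-d[0],d[1])),np.linalg.norm(d))
E
python3 m.py
```

```text
red (np.float64(266.8888888888889), np.float64(247.72222222222223), 18) (np.float64(278.0), np.float64(187.71428571428572), 7) (array([0.5546, 0.048 , 0.0942]), [np.float64(0.5), np.float64(0.5)])
disc [0.5168 0.0307 0.0789] [np.float64(1.7), np.float64(1.7)]
FL [ 0.4553  0.0914 -0.0016] [np.float64(5.1), np.float64(5.1)]
FR [ 0.4454 -0.007  -0.0012] [np.float64(2.3), np.float64(2.3)]
kg ([255.9, 221.6], [282.7, 203.7]) (array([0.5051, 0.0322, 0.1046]), [np.float64(0.9), np.float64(0.9)])
yaw from front edge -5.7671200128924545 0.09884727605088267
```

```bash
cat > m2.py <<'E'
from m import *
im=cv2.cvtColor(T["pixels"],cv2.COLOR_BGR2HSV)
# long side edges of the green/dark foot: per-row extents of non-bench (bench is bright)
v=T["pixels"][...,2].astype(int)
L=[];Rr=[]
for r in range(172,216):
    row=v[r]; c=280
    l=c-np.argmax(row[:c][::-1]>150); rr=c+np.argmax(row[c:]>150)
    L.append((l-.5,r)); Rr.append((rr-.5,r))
for n,E in (("L",L),("R",Rr)):
    Q=np.array([plane(T,p,.01)[:2] for p in E]); 
    ok=np.ones(len(Q),bool)
    for _ in range(4):
        p=np.polyfit(Q[ok,0],Q[ok,1],1); e=abs(np.polyval(p,Q[:,0])-Q[:,1]); ok=e<max(.002,1.5*np.median(e))
    print(n,ok.sum(),"yaw",np.degrees(np.arctan(p[0])),"y at .5",np.polyval(p,.5))
f=lambda c,l:[(np.round(q["at"],1).tolist(),round(q["score"],2)) for q in spot_point(l,c)[:2]]
S=cam("side")
for l in ("hook_bend","hook_tip"):
    a,b=f(S,l),f(T,l); print(l,a,b)
    if a and b: print(tri([(S,a[0][0]),(T,b[0][0])]))
big=S["pixels"][110:250,200:330]; print(S["cx"])
t=T["pixels"][140:230,250:320]
cv2.imwrite("pics/s2.png",np.hstack([cv2.resize(big,(390,420),interpolation=cv2.INTER_CUBIC),cv2.resize(t,(327,420),interpolation=cv2.INTER_CUBIC)]))
E
python3 m2.py
```

```text
red (np.float64(266.8888888888889), np.float64(247.72222222222223), 18) (np.float64(278.0), np.float64(187.71428571428572), 7) (array([0.5546, 0.048 , 0.0942]), [np.float64(0.5), np.float64(0.5)])
disc [0.5168 0.0307 0.0789] [np.float64(1.7), np.float64(1.7)]
FL [ 0.4553  0.0914 -0.0016] [np.float64(5.1), np.float64(5.1)]
FR [ 0.4454 -0.007  -0.0012] [np.float64(2.3), np.float64(2.3)]
kg ([255.9, 221.6], [282.6, 201.5]) (array([0.5126, 0.0321, 0.0862]), [np.float64(0.8), np.float64(0.8)])
yaw from front edge -5.7671200128924545 0.09884727605088267
L 35 yaw -8.339164541766042 y at .5 0.09008715915567275
R 25 yaw 10.40067290613007 y at .5 -0.06141393553281843
hook_bend [([249.8, 166.3], 0.67), ([256.5, 158.7], 0.39)] []
hook_tip [([259.9, 155.5], 0.61), ([253.2, 224.8], 0.57)] [([288.2, 180.3], 0.53)]
(array([0.5525, 0.0249, 0.317 ]), [np.float64(6.3), np.float64(6.3)])
260.1943110465122
```

View pics/s2.png

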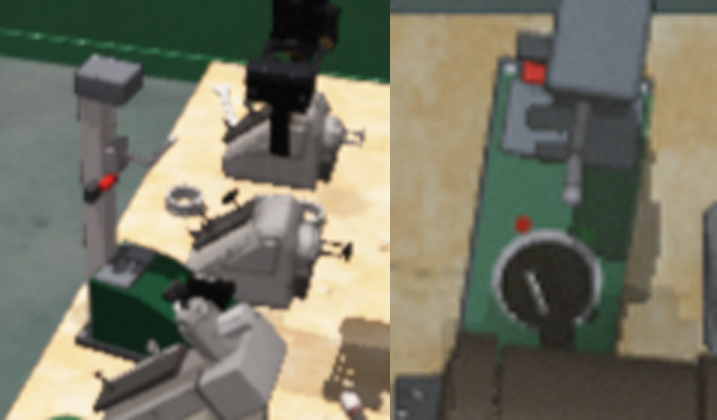

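Request:
move_arm(
  rows=[
    [[0, 0, 20], -0.06],
    [[0, 0, 50], -0.12],
    [[-15, 0, 80], -0.18],
    [[-30, 0, 110], -0.24],
    [[-50, -1, 140], -0.3],
    [[-65, -1, 165], -0.342],
    [[-74, -2, 180], -0.342],
    [[-74, -2, 185], -0.342],
    [[-74, -2, 185], -0.342],
    [[-74, -2, 185], -0.342],
  ],
  grip=50,
  squeeze=25,
)

```text
time_s: 5.48
ee_pos: [0.4928, 0.0294, 0.1602]
eef_rot: [180.0, 0.0, -160.5]
force: [-0.1, -0.3, 0.5]
width: 0.0499
gripper_force: 0.0
```

```bash
python3 - <<'E'
from h import *
W=cam("wrist"); s,R=Rt(); print(s["ee_pos"],s["eef_rot"],s["qpos"])
print(spot_point("knob_grip",W)[:2])
for p in ((.505,.0335,.103),s["ee_pos"]+R[:,2]*.072): print(proj(W,np.array(p)))
cv2.imwrite("pics/w3.png",cv2.resize(W["pixels"],(800,600)))
E
```

```text
[0.49295156 0.02939159 0.16068293] [-1.79977887e+02  6.59446461e-02 -1.60463688e+02] [-4.26025373e+00  2.15636055e+01  1.11027888e+02  8.66888048e-03
  4.73392462e+01 -1.13802424e+02]
[{'at': [254.2, 225.8], 'score': 0.86}]
[254.96628324 223.00193657]
[255.13254297 203.02439583]
```

View pics/w3.png

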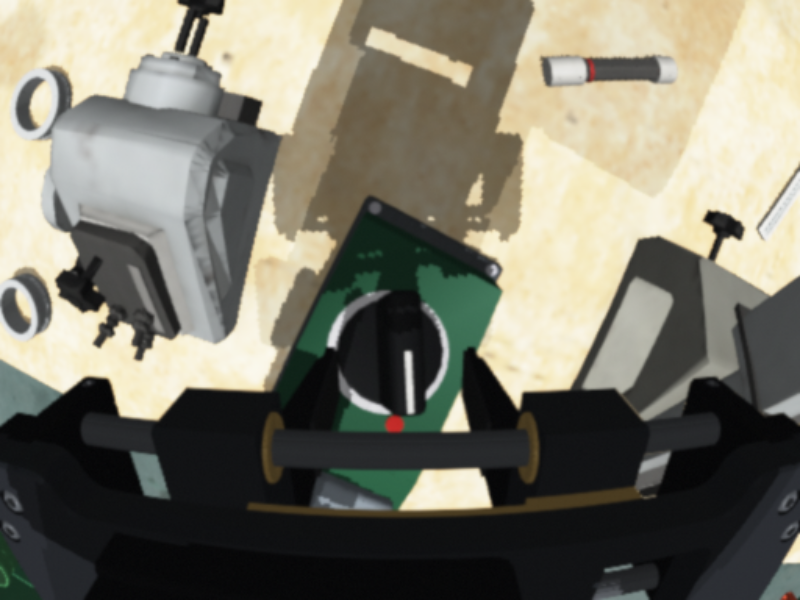

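The view shows the bar aligned with the tool: pointer at (407,380), bar centre about (404,350), fingers at 333 and 467. I can descend and close.

Request:
move_arm(
  rows=[
    [[0, 1, 25], 0],
    [[0, 1, 50], 0],
    [[0, 1, 66], 0],
    [[0, 1, 72], 0],
    [[0, 1, 72], 0],
  ],
)

```text
time_s: 6.0
ee_pos: [0.4924, 0.0303, 0.0877]
eef_rot: [180.0, -0.0, -160.5]
force: [-0.8, 0.1, 0.7]
width: 0.0499
gripper_force: 0.2
```

Request:
move_arm(
  rows=[
    [[0, 0, 0], 0],
    [[0, 0, 0], 0],
    [[0, 0, 0], 0],
    [[0, 0, 0], 0],
    [[0, 0, 0], 0],
    [[0, 0, 0], 0],
  ],
  grip=5,
)

```text
time_s: 6.5
ee_pos: [0.4934, 0.0294, 0.0883]
eef_rot: [-179.9, 0.1, -160.4]
force: [-0.7, -9.6, 4.0]
width: 0.023
gripper_force: 23.7
```

```bash
python3 - <<'E'
from h import *
s,R=Rt(); print(s["ee_pos"],s["eef_rot"],s["width"],s["gripper_force"],s["force"],s["ft_torque"])
a=np.array([-.4185,.0588,.906]); print("axis in tool/mm",R.T@a)
# turn plan: grip offset 10 mm along bar, after pull
Ry=Ro.from_euler("z",-8,degrees=True).as_matrix()
def bar(th): 
    u=np.array([.906,0,.4226]);l=np.array([0,1,0]);p=np.radians(30)-th; return Ry@(u*np.cos(p)+l*np.sin(p))
y0=None
for th in np.arange(0,1.06,.1047):
    b=bar(th);y=np.arctan2(b[1],b[0]); y0=y if y0 is None else y0
    print(round(th,3),"shift",np.round(R.T@(-10*(b-bar(0))),1),"turn",round(y0-y,3))
E
```

```text
[0.49342913 0.0293759  0.08833923] [-1.79888016e+02  7.40666719e-02 -1.60418988e+02] 0.023013734499557754 23.69037817348726 [-0.68877795 -9.56561329  4.04699815] [-2.01035113 -0.09300706 -0.11723447]
axis in tool/mm [ 0.37341985  0.19388325 -0.90686415]
0.0 shift [0. 0. 0.] turn 0.0
0.105 shift [-0.   1.   0.2] turn 0.111
0.209 shift [-0.2  2.   0.4] turn 0.223
0.314 shift [-0.5  3.1  0.5] turn 0.337
0.419 shift [-0.8  4.   0.5] turn 0.452
0.524 shift [-1.2  5.   0.6] turn 0.567
0.628 shift [-1.8  5.9  0.5] turn 0.683
0.733 shift [-2.4  6.7  0.5] turn 0.798
0.838 shift [-3.1  7.5  0.3] turn 0.912
0.942 shift [-3.8  8.2  0.2] turn 1.024
1.047 shift [-4.6  8.9 -0. ] turn 1.135
```

Request:
move_arm(
  rows=[
    [[1, 0.5, -2.5], 0],
    [[2, 1, -5], 0],
    [[3, 1.5, -7.5], 0],
    [[4, 2, -10], 0],
    [[5, 2.5, -12.5], 0],
    [[6, 3, -14.5], 0],
    [[6.3, 3.2, -15.4], 0],
    [[6.3, 3.2, -15.4], 0],
    [[6.3, 3.2, -15.4], 0],
  ],
)

```text
time_s: 7.25
ee_pos: [0.4862, 0.0303, 0.1035]
eef_rot: [-179.9, 0.1, -160.5]
force: [-0.2, -8.6, 1.3]
width: 0.0234
gripper_force: 24.1
```

```bash
python3 - <<'E'
from h import *
W=cam("wrist"); s,R=Rt(); print(s["ee_pos"],s["eef_rot"],s["width"],s["gripper_force"],s["force"],s["ft_torque"])
S=cam("side")["pixels"][150:240,210:310];S=cv2.resize(S,(444,400))
cv2.imwrite("pics/w4.png",np.hstack([cv2.resize(W["pixels"][180:300,150:350],(667,400))[:,150:500],S]))
E
```

```text
[0.48624596 0.03033847 0.10351819] [-1.79910611e+02  5.12874884e-02 -1.60453516e+02] 0.022915274826015127 24.056873072404414 [ 0.60467563 -8.30527388  0.70940511] [-1.85708372  0.04258152 -0.28613472]
```

View pics/w4.png

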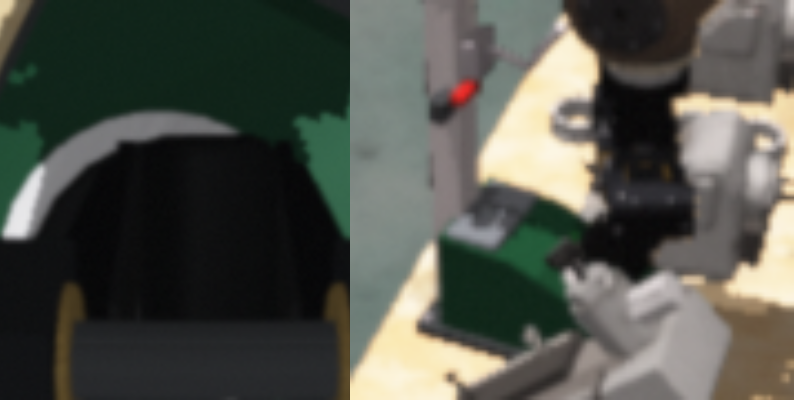

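The bar is still clamped in the fingers and the force stayed low, so the knob seems to have come along. I'll turn it in parts and watch the torque.

Request:
move_arm(
  rows=[
    [[0, 1, 0.2], 0.11],
    [[-0.2, 2, 0.4], 0.223],
    [[-0.5, 3, 0.5], 0.337],
    [[-0.5, 3, 0.5], 0.337],
  ],
)

```text
time_s: 7.68
ee_pos: [0.4856, 0.0341, 0.1028]
eef_rot: [-180.0, 0.1, 179.9]
force: [1.3, -2.8, -3.0]
width: 0.0189
gripper_force: 25.0
```

```bash
python3 - <<'E'
from h import *
s,R=Rt(); print(s["ee_pos"],s["eef_rot"],s["width"],s["gripper_force"],s["force"],s["ft_torque"])
Ry=Ro.from_euler("z",-8,degrees=True).as_matrix()
def bar(th): 
    u=np.array([.906,0,.4226]);l=np.array([0,1,0]);p=np.radians(30)-th; return Ry@(u*np.cos(p)+l*np.sin(p))
b0=bar(.314);y0=np.arctan2(b0[1],b0[0])
for th in np.arange(.314,1.06,.1047):
    b=bar(th);y=np.arctan2(b[1],b[0]); print(round(th,3),"shift",np.round(R.T@(-10*(b-b0)),1),"turn",round(y0-y,3))
E
```

```text
[0.48562732 0.03405511 0.10276652] [-1.79984290e+02  6.50893482e-02  1.79930867e+02] 0.018850914673586475 24.99433010816574 [ 1.32368691 -2.82937415 -2.95952453] [-1.1596627  -0.2902933  -0.40333948]
0.314 shift [0. 0. 0.] turn 0.0
0.419 shift [0.  1.  0.1] turn 0.115
0.523 shift [-0.1  2.1  0.1] turn 0.23
0.628 shift [-0.3  3.1  0.1] turn 0.346
0.733 shift [-0.6  4.1 -0. ] turn 0.461
0.838 shift [-1.   5.1 -0.1] turn 0.575
0.942 shift [-1.4  6.  -0.3] turn 0.687
1.047 shift [-2.   6.9 -0.5] turn 0.798
```

Request:
move_arm(
  rows=[
    [[0, 1, 0.1], 0.115],
    [[-0.1, 2.1, 0.1], 0.23],
    [[-0.3, 3.1, 0.1], 0.346],
    [[-0.6, 4.1, 0], 0.461],
    [[-1, 5.1, -0.1], 0.575],
    [[-1.4, 6, -0.3], 0.687],
    [[-2, 6.9, -0.5], 0.8],
    [[-2, 6.9, -0.5], 0.8],
    [[-2, 6.9, -0.5], 0.8],
    [[-2, 6.9, -0.5], 0.8],
  ],
)

```text
time_s: 8.52
ee_pos: [0.4875, 0.0435, 0.1035]
eef_rot: [179.8, -0.1, 134.7]
force: [1.2, 23.2, 2.1]
width: 0.0247
gripper_force: 26.4
```

```bash
python3 - <<'E'
from h import *
W=cam("wrist"); s,R=Rt(); print(s["ee_pos"],s["eef_rot"],s["width"],s["gripper_force"],s["force"],s["ft_torque"])
a=np.array([-.4185,.0588,.906]); print("axis in tool",R.T@a)
S=cam("side")["pixels"][130:240,210:310]
cv2.imwrite("pics/w5.png",np.hstack([cv2.resize(W["pixels"][150:300,130:380],(500,400)),cv2.resize(S,(300,400))]))
E
```

```text
[0.48754069 0.04347263 0.10349788] [ 1.79811818e+02 -6.46402429e-02  1.34669113e+02] 0.024631688430521017 26.426254597026855 [ 1.30808927 22.68887573  2.4612229 ] [ 4.64906366 -0.67737379  0.56398625]
axis in tool [ 0.3370495  -0.25331537 -0.9064572 ]
```

View pics/w5.png

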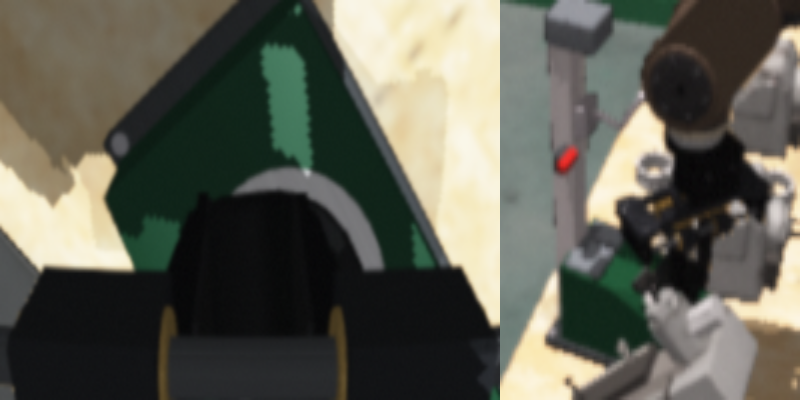

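Request:
move_arm(
  rows=[
    [[0.5, 0.5, 0], -0.06],
    [[1, 1, 0], -0.12],
    [[1, 1, 0], -0.12],
    [[1, 1, 0], -0.12],
  ],
)

```text
time_s: 8.95
ee_pos: [0.4866, 0.0433, 0.1031]
eef_rot: [180.0, -0.1, 141.5]
force: [-3.1, 7.6, 1.4]
width: 0.0229
gripper_force: 24.3
```

```bash
python3 - <<'E'
from h import *
s,R=Rt(); print(s["ee_pos"],s["eef_rot"],s["width"],s["gripper_force"],s["force"],s["ft_torque"])
a=np.array([-.4185,.0588,.906]); print("axis in tool",R.T@a)
E
```

```text
[0.48658984 0.04330421 0.10311188] [ 1.79988972e+02 -8.47080898e-02  1.41452950e+02] 0.02290511077561295 24.26935514988438 [-3.08681947  7.5735175   1.42148856] [1.69577042 0.15848084 0.27399964]
axis in tool [ 0.36528817 -0.21462967 -0.90550226]
```

Request:
move_arm(
  rows=[
    [[-1, 0.6, 2.5], 0],
    [[-2, 1.2, 5], 0],
    [[-3, 1.8, 7.5], 0],
    [[-4, 2.4, 10], 0],
    [[-5, 3, 12.5], 0],
    [[-6, 3.5, 15], 0],
    [[-6.6, 3.9, 16.5], 0],
    [[-6.6, 3.9, 16.5], 0],
  ],
)

```text
time_s: 9.62
ee_pos: [0.494, 0.0425, 0.088]
eef_rot: [180.0, -0.1, 141.4]
force: [-10.3, 10.0, 25.4]
width: 0.0229
gripper_force: 26.3
```

```bash
python3 - <<'E'
from h import *
s,R=Rt(); print(s["ee_pos"],s["eef_rot"],s["width"],s["gripper_force"],s["force"],s["ft_torque"])
E
```

```text
[0.49404573 0.0424871  0.08801633] [ 1.79957822e+02 -7.11102437e-02  1.41419482e+02] 0.022872940605106296 26.33155762217939 [-10.31844326   9.95584828  25.43207711] [2.25841192 1.28131973 0.27000133]
```

Request:
move_arm(
  rows=[
    [[0, 0, 0], 0],
    [[0, 0, 0], 0],
    [[0, 0, 0], 0],
    [[0, 0, -15], 0],
    [[0, 0, -45], 0],
    [[0, 0, -80], 0],
    [[0, 0, -80], 0],
    [[0, 0, -80], 0],
  ],
  grip=50,
)

```text
time_s: 10.28
ee_pos: [0.4955, 0.0413, 0.1678]
eef_rot: [179.9, 0.2, 141.3]
force: [0.9, -0.0, 0.2]
width: 0.0498
gripper_force: 0.0
```

```bash
python3 - <<'E'
from h import *
W=cam("wrist"); s,R=Rt(); print(s["ee_pos"],s["eef_rot"],s["force"])
print(spot_point("knob_grip",W)[:1])
cv2.imwrite("pics/w6.png",cv2.resize(W["pixels"][150:340,120:390],(800,563)))
import pickle;pickle.dump(W,open("w6.pkl","wb"))
E
```

```text
[0.49476283 0.04133385 0.16656072] [1.79969686e+02 3.57198079e-02 1.41307704e+02] [-0.19876922  0.28890919 -1.33536753]
[{'at': [251.3, 221.8], 'score': 0.89}]
```

View pics/w6.png

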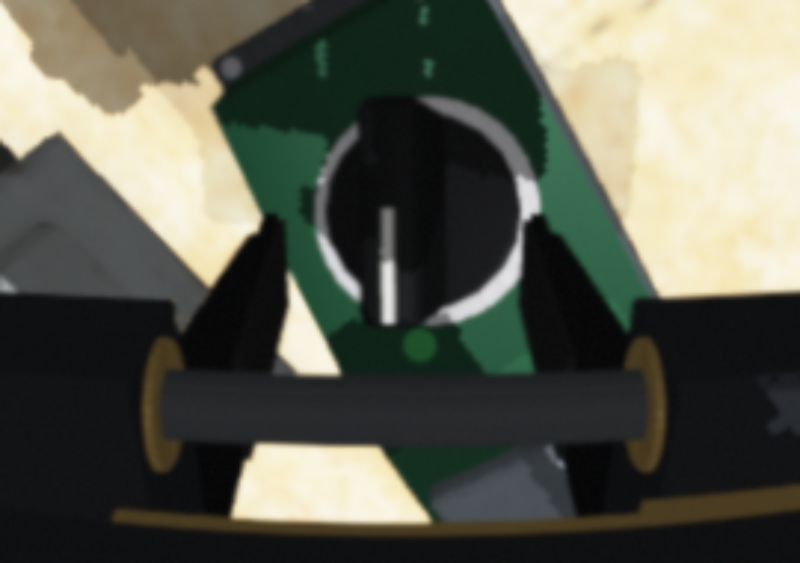

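The pointer at (388,320) faces the green dot at (420,345), and the knob seated under 25 N at its original height. Next is the dark ring.

Request:
move_arm(
  rows=[
    [[20, -15, -30], 0],
    [[35, -28, -70], 0],
    [[45, -36, -110], 0],
    [[47, -37, -150], 0],
    [[47, -37, -178], 0],
    [[65, -10, -180], 0.1],
    [[85, 20, -180], 0.2],
    [[105, 50, -180], 0.3],
    [[125, 80, -180], 0.4],
    [[145, 110, -180], 0.5],
    [[165, 140, -180], 0.6],
    [[182, 170, -180], 0.7],
  ],
  grip=82,
)

```text
time_s: 11.38
ee_pos: [0.4587, 0.2899, 0.3448]
eef_rot: [-179.9, 0.0, 100.9]
force: [0.6, -0.4, 1.2]
width: 0.0817
gripper_force: 0.0
```

```bash
python3 - <<'E'
from h import *
print(Rt()[0]["ee_pos"],Rt()[0]["eef_rot"],shift((.472,.371,.345),90))
E
```

```text
[0.45872068 0.28988522 0.34484831] [-1.79854572e+02  3.20956280e-02  1.00929028e+02] (array([77.1, 28.4, -0.3]), np.float64(0.191))
```

Request:
move_arm(
  rows=[
    [[30, 11, 0], 0.1],
    [[60, 22, 0], 0.191],
    [[77, 28, 20], 0.191],
    [[77, 28, 60], 0.191],
    [[77, 28, 100], 0.191],
    [[77, 28, 140], 0.191],
    [[77, 28, 180], 0.191],
    [[77, 28, 205], 0.191],
    [[77, 28, 205], 0.191],
    [[77, 28, 205], 0.191],
  ],
)

```text
time_s: 12.22
ee_pos: [0.4713, 0.3685, 0.1399]
eef_rot: [-179.8, 0.1, 90.2]
force: [0.2, -0.2, 0.7]
width: 0.0815
gripper_force: 0.0
```

```bash
python3 - <<'E'
from h import *
W=cam("wrist"); s,R=Rt(); print(s["ee_pos"],s["eef_rot"],s["force"])
for q in spot_point("ring_mid",W)[:4]: print(q,plane(W,q["at"],.01))
v=W["pixels"].max(2); p0=proj(W,np.array([.472,.371,.01])); print(p0)
x,y=map(int,p0)
for q in spot_in("dark_ring",W)[:3]:
    l,t,w,h=map(int,q["box"]); print(q, np.median(W["pixels"][t:t+h,l:l+w].reshape(-1,3),0))
m=(v[y-40:y+40,x-50:x+50]<95).astype(np.uint8)
print('\n'.join(''.join('#' if c else '.' for c in r) for r in m[::2,::2]))
E
```

```text
[0.47202224 0.36901203 0.14169175] [-1.79968192e+02  1.48112278e-02  9.02343390e+01] [-0.53661044 -0.05810596 -0.07154395]
[257.47536517 182.56855201]
{'box': [166.8, 50.9, 68.4, 64.8], 'score': 0.81} [185. 207. 234.]
{'box': [337.9, 144.3, 58.9, 61.4], 'score': 0.79} [170. 177. 228.]
{'box': [228.8, 146.1, 60.7, 64.2], 'score': 0.72} [71. 86. 95.]
..................................................
..................................................
..................................................
......................##########..................
....................##############................
..................###.##############..............
.................##.#####.....#######.............
...............##..##...........######............
..............##..#..............######...........
..............####................#####...........
.............####..................#####..........
............####....................#####.........
............####.....................####.........
...........####.......................###.........
...........###.....................
[... 590 characters left out ...]
#######..............#######.........
#............#########..........########..........
####..........##########################..........
#######........########################...........
#######.........######################............
#######..........#####################............
.#..#.............###################.............
...................################...............
....................#############.................
#.....................#######.....................
......................#...........................
..................................................
..................................................
..................................................
```

Mask and box show the dark, grey-black ring centred at about (259.5,180). The two pink rings at (201,83) and (367,175) are elsewhere, so the choice is confirmed.

Request:
move_arm(
  rows=[
    [[3, 1, 35], 0],
    [[3, 1, 70], 0],
    [[3, 1, 100], 0],
    [[3, 1, 120], 0],
    [[3, 1, 132], 0],
    [[3, 1, 137.5], 0],
    [[3, 1, 137.5], 0],
    [[3, 1, 137.5], 0],
  ],
  squeeze=30,
)

```text
time_s: 13.03
ee_pos: [0.4734, 0.3724, 0.0054]
eef_rot: [179.9, -0.1, 90.2]
force: [-0.1, -1.3, -0.3]
width: 0.082
gripper_force: 0.0
```

Request:
move_arm(
  rows=[
    [[0, 0, 0], 0],
    [[0, 0, 0], 0],
    [[0, 0, 0], 0],
    [[0, 0, 0], 0],
    [[0, 0, 0], 0],
  ],
  grip=55,
)

```text
time_s: 13.45
ee_pos: [0.4732, 0.3722, 0.005]
eef_rot: [179.9, -0.1, 90.2]
force: [-0.6, 0.2, 7.5]
width: 0.0637
gripper_force: 30.0
```

Request:
move_arm(
  rows=[
    [[0, 0, -20], 0],
    [[0, 0, -60], 0],
    [[0, 0, -100], 0],
    [[0, 0, -140], 0],
    [[0, 0, -180], 0],
    [[0, 0, -220], 0],
    [[0, 0, -260], 0],
    [[0, 0, -300], 0],
    [[0, 0, -340], 0],
    [[0, 0, -375], 0],
    [[0, 0, -375], 0],
  ],
)

```text
time_s: 14.37
ee_pos: [0.4734, 0.3725, 0.3865]
eef_rot: [179.5, -0.3, 90.2]
force: [0.4, 0.5, -1.0]
width: 0.0638
gripper_force: 29.5
```

```bash
python3 - <<'E'
from h import *
W=cam("wrist"); s,R=Rt(); print(s["ee_pos"],s["eef_rot"],s["force"],s["width"],s["gripper_force"])
print(spot_point("ring_mid",W)[:2])
for d in (-.01,0,.01): print(proj(W,s["ee_pos"]+R@np.array([d,0,-.007])))
print(shift((.49,.034,.378),172))
E
```

```text
[0.47298186 0.37213155 0.38257098] [179.70044079  -0.19129531  90.23245122] [-0.270007    0.81578461 -3.52129806] 0.06382556817207534 29.447499443795095
[{'at': [220.8, 93.0], 'score': 0.9}, {'at': [316.3, 147.6], 'score': 0.57}]
[255.65340345 255.54362278]
[255.64974369 241.56650231]
[255.64629389 226.91879024]
(array([-337.9,   16.1,    1.5]), np.float64(-1.427))
```

```bash
python3 - <<'E'
from h import *
W=cam("wrist"); s,R=Rt()
v=W["pixels"].max(2)[190:285,180:330]
ch="#*+-. "
print('\n'.join(''.join(ch[min(5,int(c)//35)] for c in r) for r in v[::2,::1]))
for z in (.003,-.017):
  print([np.round(proj(W,s["ee_pos"]+R@np.array([33*np.cos(a)*1e-3,33e-3*np.sin(a),z]))).tolist() for a in (0,1.57,3.14,-1.57)])
E
```

```text
..........-------------------    -+++++*****+++****####****###**###****************************************++++++*++-.                                
.......-----------------------   -++*****++********#######*********+++++++++++++++++++***********************+++*+**+++.                              
...-----------------------------++******+++**########******++++++++++++++++++++++++++++++++++++**************+++***+++++-                             
-----------------------------+++***********######****++++++++++++++++++++++++++++++++++++++++++++++++*************+++++++.                            
-----------------------------+++++******#####****++++++++++++++++++++++++++++++++++++++++++++++++++++++++**********-----+-                     .---+++
----------------------------..+++++****###****++++++++++++++++++++++++++++++++++++++++++++++++++++++++++++++********+-.---.                .--++++****
-------------------------.   -+++++**##***++++++++++++++++++++++++++++++***+++**+++++++++++++++++++++++++++++++***##*+-..-.              .-++++**++---
----------------------.      -+++**##***+++
[... 5577 characters left out ...]
******#*####*#*##*######**#############################*#*####**#*#*#****#****##*************************************
*************************************************************************************************************************************************+++++
**********************++++++++++++++++++++++++++++++++++++++++++++++++++++++++++++++++++++++++++++++++++++++++++++++++++++++++++++++******************
**************+++++++++++++++++++++************************************************************************************+++++++++++++++++++++++++++++++
[[256.0, 187.0], [306.0, 236.0], [256.0, 279.0], [206.0, 236.0]]
[[256.0, 197.0], [312.0, 250.0], [256.0, 296.0], [201.0, 250.0]]
```

```bash
python3 - <<'E'
from h import *
np.set_printoptions(precision=4,suppress=True)
S,T,W=cam("side"),cam("top"),cam("wrist"); s,R=Rt()
print("tip mine",tri([(S,(257.3,156.7)),(T,(289,181.3))]))
print("T plane",plane(T,(289,181.3),.311),"S plane",plane(S,(257.3,156.7),.311))
for l in ("hook_tip","hook_bend"):
  print(l,[(q["at"],round(q["score"],2)) for q in spot_point(l,S)[:2]],[(q["at"],round(q["score"],2)) for q in spot_point(l,T)[:2]])
Rc=np.array(W["R"])@R; tc=np.array(W["t"])+np.array(W["R"])@s["ee_pos"]  # tool->cam
Rd=Ro.from_euler("xyz",[180,0,172],degrees=True).as_matrix()
for P in ((.56,.03,.45),(.59,.03,.45),(.62,.03,.45),(.60,.03,.50)):
    c=dict(W); c["R"]=Rc@Rd.T; c["t"]=tc-c["R"]@np.array(P); print(P,"tip",proj(c,np.array([.552,.0265,.311])),"bend",proj(c,np.array([.581,.0225,.27])))
print(shift((.60,.03,.46),172),shift((.45,.034,.43),172))
E
```

```text
tip mine (array([0.5562, 0.0238, 0.3102]), [np.float64(0.4), np.float64(0.4)])
T plane [0.5565 0.0239 0.311 ] S plane [0.5554 0.025  0.311 ]
hook_tip [] [([284.6, 200.6], 0.63), ([287.4, 183.2], 0.58)]
hook_bend [([301.7, 183.3], 0.5)] [([288.6, 171.6], 0.55)]
(0.56, 0.03, 0.45) tip [252.1604 176.1037] bend [252.7422 191.4721]
(0.59, 0.03, 0.45) tip [248.1026 148.6174] bend [249.209 167.811]
(0.62, 0.03, 0.45) tip [243.9446 120.4003] bend [245.5687 143.3421]
(0.6, 0.03, 0.5) tip [248.0267 134.6774] bend [249.0002 153.1476]
(array([-342.4,  125.9,  -81.7]), np.float64(-1.427)) (array([-337.8,  -24.1,  -51.5]), np.float64(-1.427))
```

Request:
move_arm(
  rows=[
    [[0, 0, -30], 0],
    [[0, 0, -60], 0],
    [[0, 0, -85], 0],
    [[-30, 0, -85], -0.1],
    [[-60, 10, -85], -0.2],
    [[-90, 20, -85], -0.3],
    [[-120, 32, -85], -0.42],
    [[-150, 43, -85], -0.54],
    [[-180, 54, -85], -0.66],
    [[-210, 65, -85], -0.78],
    [[-240, 76, -85], -0.9],
    [[-265, 88, -85], -1.02],
  ],
)

```text
time_s: 15.87
ee_pos: [0.562, 0.1052, 0.464]
eef_rot: [-180.0, -0.0, 149.0]
force: [0.6, 0.6, -1.0]
width: 0.0638
gripper_force: 29.4
```

```bash
python3 - <<'E'
from h import *
print(Rt()[0]["ee_pos"],shift((.60,.03,.465),172))
E
```

```text
[0.56198569 0.10522363 0.46396189] (array([-71.3, -44.9,  -1. ]), np.float64(-0.402))
```

Request:
move_arm(
  rows=[
    [[-18, -11, 0], -0.1],
    [[-36, -22, 0], -0.2],
    [[-54, -34, 0], -0.3],
    [[-71, -45, 0], -0.402],
    [[-71, -45, 0], -0.402],
    [[-71, -45, 0], -0.402],
    [[-71, -45, 0], -0.402],
    [[-71, -45, 0], -0.402],
  ],
)

```text
time_s: 16.53
ee_pos: [0.5987, 0.0326, 0.4641]
eef_rot: [180.0, 0.0, 171.7]
force: [-0.9, 0.3, -1.9]
width: 0.0633
gripper_force: 29.4
```

```bash
python3 - <<'E'
from h import *
np.set_printoptions(precision=4,suppress=True)
W=cam("wrist"); s,R=Rt(); print(s["ee_pos"],s["eef_rot"])
for l in ("hook_tip","hook_bend","knob_grip"): print(l,[(q["at"],round(q["score"],2)) for q in spot_point(l,W)[:3]])
print(proj(W,np.array([.556,.024,.3105])),proj(W,np.array([.5845,.02,.27])))
print(R, shift((0.5,.03,.40),172))
x0,y0=190,80
im=cv2.resize(W["pixels"][y0:y0+130,x0:x0+130],(600,600),interpolation=cv2.INTER_CUBIC)
cv2.imwrite("pics/w7.png",im)
import pickle;pickle.dump(W,open("w7.pkl","wb"))
E
```

```text
[0.5987 0.0327 0.4642] [179.9865   0.0152 171.6944]
hook_tip [([243.3, 142.8], 0.73)]
hook_bend [([245.9, 162.8], 0.84)]
knob_grip [([247.1, 98.4], 0.94)]
[242.0462 143.4221] [243.8548 162.2342]
[[-0.9895  0.1445  0.0003]
 [ 0.1445  0.9895  0.0002]
 [-0.0003  0.0002 -1.    ]] (array([ 97.4, -16.7,  64.2]), np.float64(-0.005))
```

View pics/w7.png

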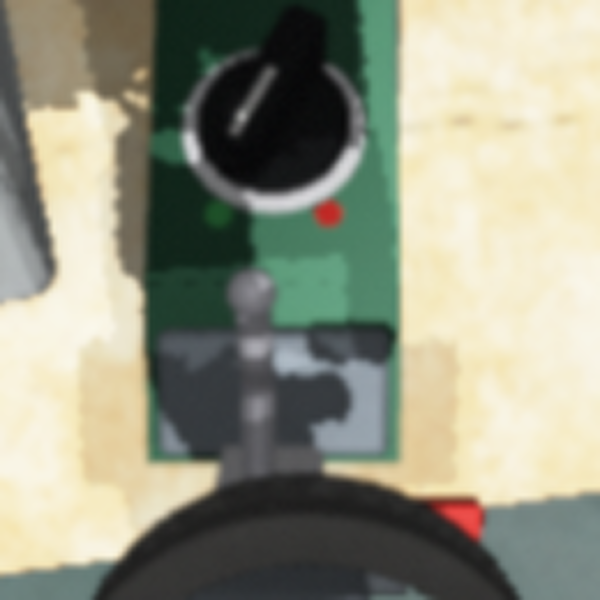

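The tip ball is at (250,292), the prong runs straight down the picture to the bend, and the knob pointer sits towards the green dot. The ring's near edge shows at about (310,475). The tip works out at (0.556, 0.026, 0.3105).

Request:
move_arm(
  rows=[
    [[30, -6, 0], 0],
    [[59, -13, 10], 0],
    [[59, -13, 45], 0],
    [[59, -13, 80], 0],
    [[59, -13, 110], 0],
    [[59, -13, 125], 0],
    [[59, -13, 130], 0],
    [[59, -13, 130], 0],
    [[59, -13, 130], 0],
  ],
)

```text
time_s: 17.48
ee_pos: [0.5392, 0.0276, 0.3351]
eef_rot: [180.0, 0.1, 171.7]
force: [0.3, 0.1, -1.6]
width: 0.0635
gripper_force: 29.5
```

```bash
cat > ck.py <<'E'
from h import *
np.set_printoptions(precision=4,suppress=True)
W=cam("wrist"); s,R=Rt(); print(s["ee_pos"],s["eef_rot"],s["force"],s["ft_torque"])
mid=s["ee_pos"]+R@np.array([.0025,0,-.005]); bend=np.array([.5844,.0219,.27]); u=np.array([-.568,.0825,.819])
d=mid-bend; print("s",d@u,"off",d-(d@u)*u)
for t in (.05,.035,.03,.025,.02,.015): print(t,"shift",np.round(1e3*R.T@(bend+t*u-mid),1))
print("tip px pred",proj(W,bend+.05*u),[(q["at"],round(q["score"],2)) for q in spot_point("hook_tip",W)[:2]])
E
python3 ck.py; python3 - <<'E'
import sys; sys.path.insert(0,".")
from h import *
W=cam("wrist"); p=proj(W,np.array([.556,.026,.3105])).astype(int)
v=W["pixels"].max(2)[200:285:2,195:320:1]; ch="#*+-. "
print('\n'.join(''.join(ch[min(5,int(c)//35)] for c in r) for r in v))
E
```

```text
[0.5393 0.0276 0.3354] [179.9859   0.1257 171.711 ] [-0.2547  0.4087 -1.5221] [0.0181 0.0452 0.0187]
s 0.08523484424742318 off [ 0.0008 -0.0009  0.0006]
0.05 shift [-19.2   0.8  29.5]
0.035 shift [-27.8   0.8  41.8]
0.03 shift [-30.7   0.8  45.9]
0.025 shift [-33.5   0.8  50. ]
0.02 shift [-36.4   0.8  54.1]
0.015 shift [-39.3   0.8  58.2]
tip px pred [256.5062 245.491 ] [([256.6, 249.4], 0.64)]
                     -+**##*************************************************************************-                        
                   .+*###************************************+++++++++****************************#***-                      
                  -*****************************************++---+++++*********************************+                     
                 +********************************************++++***************************************.                   
                +*******************************************++---------+**********************************-                  
               -********************************************+-.........
[... 4016 characters left out ...]
################################***++++++++*****+++++++++++++*########
####******+++++++++++****************#################################################*******************************########
*******************************##****#***************#************#***#*******#*###******************************************
*****************************************************************************************************************************
*****************************************************************************************************************************
*****************************************************************************************************************************
```

The ball shows through the bore, well centred at (256,248). I'll slide the ring down along the prong.

Request:
move_arm(
  rows=[
    [[-5, 0.8, 8], 0],
    [[-10, 0.8, 15], 0],
    [[-14.5, 0.8, 22], 0],
    [[-19, 0.8, 29.5], 0],
    [[-23.5, 0.8, 36], 0],
    [[-27.8, 0.8, 41.8], 0],
    [[-27.8, 0.8, 41.8], 0],
    [[-27.8, 0.8, 41.8], 0],
  ],
)

```text
time_s: 18.3
ee_pos: [0.5665, 0.0243, 0.2917]
eef_rot: [180.0, -0.1, 171.7]
force: [-0.3, 1.0, -1.6]
width: 0.0638
gripper_force: 29.4
```

```bash
python3 ck.py
```

```text
[0.5664 0.0243 0.2922] [179.9966  -0.0105 171.7004] [ 0.3173 -1.2797 -1.8419] [ 0.054  -0.0179  0.0037]
s 0.03410354326581104 off [-0.0011 -0.0001 -0.0007]
0.05 shift [  8.1   0.2 -13.8]
0.035 shift [-0.5  0.2 -1.5]
0.03 shift [-3.4  0.2  2.6]
0.025 shift [-6.3  0.2  6.7]
0.02 shift [-9.1  0.2 10.8]
0.015 shift [-12.    0.2  14.9]
tip px pred [255.7001 236.7115] [([256.6, 238.1], 0.89), ([255.5, 247.5], 0.21)]
```

Request:
move_arm(
  rows=[
    [[-2.5, 0.2, 3], 0],
    [[-5, 0.2, 6], 0],
    [[-8, 0.2, 9], 0],
    [[-8, 0.2, 9], 0],
    [[-8, 0.2, 9], 0],
    [[-8, 0.2, 9], 0],
  ],
)

```text
time_s: 18.9
ee_pos: [0.574, 0.0234, 0.2828]
eef_rot: [180.0, -0.1, 171.7]
force: [-3.5, 1.1, -1.9]
width: 0.0637
gripper_force: 29.5
```

```bash
python3 ck.py
```

```text
[0.574  0.0234 0.2829] [179.9968  -0.0597 171.7016] [-2.0806  0.9945 -3.443 ] [0.034  0.3753 0.0016]
s 0.022085441627533148 off [-0.0003  0.0001 -0.0002]
0.05 shift [ 15.8  -0.  -23.1]
0.035 shift [  7.1  -0.  -10.8]
0.03 shift [ 4.3 -0.  -6.7]
0.025 shift [ 1.4 -0.  -2.6]
0.02 shift [-1.5 -0.   1.5]
0.015 shift [-4.4 -0.   5.6]
tip px pred [255.2226 230.7731] [([257.1, 229.1], 0.71), ([85.6, 215.2], 0.52)]
```

Request:
move_arm(
  rows=[
    [[0, 0, 0], 0],
    [[0, 0, 0], 0],
    [[0, 0, 0], 0],
    [[0, 0, 0], 0],
    [[0, 0, 0], 0],
    [[0, 0, 0], 0],
    [[0, 0, 0], 0],
    [[0, 0, 0], 0],
    [[0, 0, 0], 0],
    [[0, 0, 0], 0],
    [[0, 0, 0], 0],
    [[0, 0, 0], 0],
  ],
  grip=95,
)

```text
time_s: 20.0
ee_pos: [0.5741, 0.0234, 0.2832]
eef_rot: [180.0, -0.0, 171.7]
force: [-7.1, 1.9, -2.4]
width: 0.095
gripper_force: 0.0
```

```bash
python3 ck.py; python3 - <<'E'
import sys; sys.path.insert(0,".")
from h import *
S=cam("side")
for l in ("ring_mid","hook_bend"): print(l,[(q["at"],round(q["score"],2)) for q in spot_point(l,S)[:3]])
print("bend 0 / sunk 25 / ring hung px",[proj(S,np.array(p)).round(1) for p in ((.5844,.0219,.27),(.5844,.0219,.245),(.5844,.0219,.23))])
W=cam("wrist"); v=W["pixels"].max(2)[190:285:2,195:320]; ch="#*+-. "
print('\n'.join(''.join(ch[min(5,int(c)//35)] for c in r) for r in v))
E
```

```text
[0.5741 0.0234 0.2832] [179.994   -0.019  171.7041] [-4.8925  0.9608 -2.3833] [ 0.0897  0.5536 -0.0232]
s 0.022317177468970415 off [-0.0001  0.     -0.    ]
0.05 shift [ 15.8  -0.  -22.7]
0.035 shift [  7.2  -0.  -10.4]
0.03 shift [ 4.3 -0.  -6.3]
0.025 shift [ 1.5 -0.  -2.2]
0.02 shift [-1.4 -0.   1.8]
0.015 shift [-4.3 -0.   5.9]
tip px pred [255.2288 230.3307] [([255.1, 216.8], 0.68)]
ring_mid [([246.0, 170.2], 0.63), ([217.0, 285.4], 0.62), ([260.5, 323.2], 0.47)]
hook_bend [([252.8, 168.8], 0.51)]
bend 0 / sunk 25 / ring hung px [array([249.7, 165. ]), array([249.8, 170.9]), array([249.8, 174.4])]
                    -**#*#*******#**********#**#****#***********#**++-----++++++++******++++++++**---.                       
                    .*******************************************************************************-.                       
                    .*******************************************++++++++****************************-.                       
                    .*****************************************++--------++**************************+.          
[... 4857 characters left out ...]
++++++++++++++++++++++++++++----------------+++++++++++++++++++++++++*
***********++++++++++++++++++++++++++++********************************************++----+--++++++***************************
*************************************************#*#*#***********************************************************************
*****************************************************************************************************************************
*****************************************************************************************************************************
*****************************************************************************************************************************
```

Request:
move_arm(
  rows=[
    [[4, 0, -2], 0],
    [[8, 0, -8], 0],
    [[13, 0, -16], 0],
    [[20, 0, -28], 0],
    [[28, 0, -45], 0],
    [[36, 0, -65], 0],
    [[50, 0, -85], 0],
    [[80, 0, -100], 0],
    [[110, 0, -110], 0],
    [[140, 0, -110], 0],
    [[140, 0, -110], 0],
    [[140, 0, -110], 0],
  ],
)

```text
time_s: 21.3
ee_pos: [0.4347, 0.0438, 0.3952]
eef_rot: [180.0, 0.2, 171.7]
force: [0.1, -0.5, -0.7]
width: 0.0952
gripper_force: 0.0
```

```bash
python3 - <<'E'
from h import *
s,R=Rt(); print(s["time_s"],s["ee_pos"],s["force"])
S,T=cam("side"),cam("top")
for l in ("ring_mid","dark_ring","hook_bend","hook_tip","knob_grip"): 
  for n,c in (("S",S),("T",T)): print(l,n,[(q["at"],round(q["score"],2)) for q in spot_point(l,c)[:4]])
print("bend 0 / sunk 20",[proj(S,np.array(p)).round(1) for p in ((.5844,.0219,.27),(.5844,.0219,.25))],"tip sunk 20 S/T",proj(S,np.array([.556,.026,.2905])),proj(T,np.array([.556,.026,.2905])))
v=S["pixels"].max(2)[145:200,215:290]; ch="#*+-. "
print('\n'.join(''.join(ch[min(5,int(c)//35)]*2 for c in r) for r in v))
E
```

```text
21.3 [0.43465374 0.04377561 0.39524735] [ 0.10875781 -0.46144275 -0.73208029]
ring_mid S [([257.2, 321.1], 0.42), ([260.8, 181.1], 0.19)]
ring_mid T [([290.2, 168.6], 0.79), ([145.5, 233.5], 0.7), ([176.1, 175.1], 0.43)]
dark_ring S [([220.8, 258.6], 0.7), ([240.5, 170.9], 0.64), ([259.7, 327.0], 0.59), ([220.8, 286.5], 0.59)]
dark_ring T [([291.6, 164.6], 0.57), ([175.9, 179.2], 0.47), ([146.1, 236.2], 0.45)]
hook_bend S [([252.2, 168.8], 0.58)]
hook_bend T []
hook_tip S [([257.6, 161.0], 0.6)]
hook_tip T [([286.6, 183.2], 0.54), ([283.8, 201.2], 0.21)]
knob_grip S [([272.1, 206.9], 0.52)]
knob_grip T [([285.2, 202.9], 0.71)]
bend 0 / sunk 20 [array([249.7, 165. ]), array([249.8, 169.7])] tip sunk 20 S/T [257.0482048  161.82760067] [287.86615398 182.11374526]
----------------------++++++++----++++++++++++++++++++--------------------------------------..                                        ++############**
----------------------++--++------++++++++++++++--------------------------------------------                                          --**##########**
----------------------++--+
[... 7275 characters left out ...]
**************************++--                    ............------++++----++++++++++++++++++++
----------------------------------------++++****************************************++--              ..........--------++------++++++++++++++++++++++
----------------------------------------++++**************++****************************++..  ..........--....----++++++++++++++++++++++++++++++++++++
--------------------------------------------++**********++--++++****************************++--......--++------++++++++++++++++++++++++++++++++++++++
----------------------------------------..--++********++++----++******************************++----++****++--++++++++++++++++++++++++++++++++++++++++
```

Request:
move_arm(
  rows=[
    [[0, 0, 0], 0],
    [[0, 0, 0], 0],
    [[0, 0, 0], 0],
    [[0, 0, 0], 0],
    [[0, 0, 0], 0],
    [[0, 0, 0], 0],
    [[0, 0, 0], 0],
    [[0, 0, 0], 0],
    [[0, 0, 0], 0],
    [[0, 0, 0], 0],
    [[0, 0, 0], 0],
    [[0, 0, 0], 0],
  ],
)

```text
time_s: 22.9
ee_pos: [0.4358, 0.0435, 0.3933]
eef_rot: [180.0, 0.0, 171.7]
force: [0.1, -0.1, -0.1]
width: 0.0954
gripper_force: 0.0
```

```bash
python3 - <<'E'
from h import *
np.set_printoptions(precision=4,suppress=True)
S,T=cam("side"),cam("top")
m=(S["pixels"].max(2)<72).astype(np.uint8)[155:185,228:262]
n,L,st,ce=cv2.connectedComponentsWithStats(m); i=1+np.argmax(st[1:,4]); print(st[i],ce[i]+[228,155])
# model silhouettes of hung ring: axis dirs
bend=np.array([.5844,.0219,.27]); X=Ro.from_euler("z",-8.2,degrees=True).as_matrix()@np.array([1,0,0])
def sil(c,cen,ax):
    a=np.cross(ax,[0,1,0.3]);a/=np.linalg.norm(a);b=np.cross(ax,a);P=[proj(c,cen+h*ax+.033*(np.cos(t)*a+np.sin(t)*b)) for h in(-.01,.01) for t in np.arange(0,6.28,.2)];P=np.array(P);return np.r_[P.min(0),P.max(0)].round(1)
for tilt in (0,20,40,60):   # axis tilt from horizontal: axis end toward column goes down/up
  for sg in (1,-1):
    t=np.radians(tilt)*sg; ax=np.cos(t)*X+np.array([0,0,np.sin(t)]); dn=np.sin(t)*X-np.array([0,0,np.cos(t)])
    c=bend-[0,0,.02]+dn*.0135; print(tilt*sg,"S",sil(S,c,ax),"T",sil(T,c,ax))
for l in ("ring_mid","dark_ring","hook_tip","hook_bend"):
  for nme,c in (("S",S),("T",T)): print(l,nme,[(q["at"],round(q["score"],2)) for q in spot_point(l,c)[:3]], [np.round(q["box"],0).tolist() for q in spot_in(l,c)[:4]])
for S2 in (S,cam("side")): print(S2["pixels"][150:190,225:265].astype(int).sum())
v=T["pixels"].max(2)[150:195,265:320]; ch="#*+-. "
print('\n'.join(''.join(ch[min(5,int(c)//35)]*2 for c in r) for r in v))
E
```

```text
[11  8 12 17 91] [245.1538 172.1319]
0 S [243.4 163.4 256.  182.3] T [276.3 167.9 300.7 179.2]
0 S [243.4 163.4 256.  182.3] T [276.3 167.9 300.7 179.2]
20 S [241.5 163.2 255.7 181.6] T [276.6 165.3 301.  178.8]
-20 S [243.7 163.7 258.  182.2] T [276.1 166.6 300.4 183.6]
40 S [239.3 163.3 256.  179.9] T [276.9 160.9 301.2 180.3]
-40 S [243.4 163.2 260.3 182.1] T [276.  165.5 300.1 187.4]
60 S [237.6 163.4 256.2 177.8] T [277.1 157.6 301.5 181. ]
-60 S [243.3 163.2 262.1 180.9] T [276.  165.2 299.9 189.7]
ring_mid S [([246.8, 170.6], 0.6), ([216.9, 284.5], 0.59), ([258.7, 322.4], 0.43)] [[207.0, 275.0, 22.0, 21.0], [240.0, 162.0, 11.0, 16.0]]
ring_mid T [([287.2, 168.7], 0.76), ([144.9, 230.0], 0.69), ([177.5, 178.4], 0.55)] [[278.0, 160.0, 22.0, 13.0], [166.0, 168.0, 22.0, 17.0], [137.0, 229.0, 18.0, 12.0]]
dark_ring S [([260.3, 324.4], 0.57), ([220.5, 288.8], 0.47), ([238.3, 168.9], 0.44)] [[211.0, 278.0, 15.0, 19.0], [260.0, 312.0, 14.0, 14.0], [237.0, 161.0, 15.0, 20.0]]
dark_ring T [([383.9, 222.5], 0.71), ([291.0, 163.4], 0.53), ([176.3, 179.4], 0.53)] [[136.0, 224.0, 19.0, 21.0
[... 4593 characters left out ...]
++++------..................++++--
  ..--++++------------++--------------++++++********++++++****************++++++++++--..................++++--
....++++--------------------..........--..--++++++**++++++****************++++++++++--..................**++++
....++++----------------......----++++++++----++++++++++****************++++++++++++--..................**++++
....++++--------------....--++**************++++++++++******************++++++++++++--..................**++++
....++++++++++++++--....++************************++++++****************++++++++++++--..................**++++
....++++++++++++++----++****************************++++++**************++++++++++++--..................**++++
```

Request:
move_arm(
  rows=[
    [[0, 0, -35], 0],
    [[0, 0, -71], 0],
    [[-40, 1, -71], 0],
    [[-80, 4, -71], 0],
    [[-120, 8, -71], 0],
    [[-150, 12, -71], 0],
    [[-163, 13, -71], 0],
    [[-163, 13, -71], 0],
    [[-163, 13, -71], 0],
    [[-163, 13, -71], 0],
  ],
)

```text
time_s: 24.68
ee_pos: [0.5981, 0.033, 0.4645]
eef_rot: [180.0, 0.0, 171.7]
force: [-0.6, 0.1, -0.5]
width: 0.095
gripper_force: 0.0
```

```bash
python3 - <<'E'
from h import *
np.set_printoptions(precision=4,suppress=True)
W,S,T=cam("wrist"),cam("side"),cam("top"); s,R=Rt(); print(s["time_s"],s["ee_pos"],s["force"])
d={}
for l in ("ring_mid","hook_tip","hook_bend","knob_grip"):
  for n,c in (("W",W),("S",S)): d[l,n]=spot_point(l,c); print(l,n,[(q["at"],round(q["score"],2)) for q in d[l,n][:2]],[np.round(q["box"]).tolist() for q in spot_in(l,c)[:2]])
tip=np.array([.556,.026,.3105]);bend=np.array([.5844,.0219,.27])
for k in (0,.01,.02,.03): print(k,"tip W",proj(W,tip-[0,0,k]),"S",proj(S,tip-[0,0,k]),"bend W",proj(W,bend-[0,0,k]))
v=W["pixels"].max(2)[130:215:1,210:285]; ch="#*+-. "
print('\n'.join(''.join(ch[min(5,int(c)//35)]*2 for c in r) for r in v))
E
```

```text
24.8333 [0.598  0.033  0.4652] [-0.7365  0.4809 -0.0615]
ring_mid W [([433.3, 48.4], 0.71), ([402.6, 120.5], 0.71)] [[392.0, 109.0, 26.0, 32.0], [419.0, 35.0, 30.0, 30.0]]
ring_mid S [([214.7, 286.4], 0.54), ([257.5, 320.4], 0.46)] [[254.0, 313.0, 18.0, 14.0], [207.0, 276.0, 18.0, 23.0]]
hook_tip W [([244.6, 141.9], 0.71)] [[224.0, 135.0, 33.0, 62.0]]
hook_tip S [([259.4, 160.3], 0.63)] []
hook_bend W [([247.0, 156.6], 0.66)] [[224.0, 132.0, 36.0, 69.0]]
hook_bend S [([250.1, 169.0], 0.51)] [[236.0, 162.0, 20.0, 11.0]]
knob_grip W [([245.3, 96.5], 0.91)] [[232.0, 83.0, 34.0, 40.0], [229.0, 157.0, 40.0, 22.0]]
knob_grip S [([268.9, 204.6], 0.52)] [[262.0, 197.0, 15.0, 16.0], [236.0, 160.0, 7.0, 16.0]]
0 tip W [243.6524 143.6298] S [257.0715 156.934 ] bend W [245.1598 162.3306]
0.01 tip W [244.0051 142.523 ] S [257.0598 159.3908] bend W [245.4301 160.8692]
0.02 tip W [244.3379 141.4794] S [257.0482 161.8276] bend W [245.687  159.4811]
0.03 tip W [244.6525 140.4939] S [257.0367 164.2447] bend W [245.9316 158.161 ]
          ----------++++*************************************************
[... 12061 characters left out ...]
++++++++++++++++++++++++++++++++++++++++++++++++++++++++++++++++++++----------------------------
--------++++++----------------------------------------------------------------------------------------------------++++++------------------------------
--------++++--------------------------------------------------------------------------------------------------------++++------------------------------
--------++----------------------------------------------------------------------------------------..............------++------------------------------
----------------..................................................................................................------------------------------------
```

```bash
python3 -c "
from h import *
print(job.sign_off())"
```

```text
the job is handed in; nothing more can be done
None
```

I handed the job in at about 25 s, but `sign_off` gave no verdict: the knob was pulled, turned to the green dot and pushed home (25 N at its original height), and the dark ring hangs on edge in the hook, still, with the hook sunk about 17–20 mm by camera estimate.

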